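# Dock the test caddy under the instrument shelf

### The arm

A 7-joint arm with a two-finger parallel gripper is mounted at the origin on the work surface. World frame = base frame: x ahead of the robot, y to its left, z up, the work surface at z = 0. Lengths are in m, angles in rad, forces in N, time in s.
With the tool pointing down it reaches from about 0.35 to 0.9 m from the base axis. Payload 19.9 kg.
Tool frame: the origin (TCP) lies at the very end of the fingers, on their centre line; the grasp point (between the pads) lies 19 mm behind it; z points along the fingers, y is the line along which they close (so a half turn about z gives the same grasp; the last joint's range is limited). The gripper opens to 94 mm and grips with 3 to 60 N. Pads are 16 mm wide; open, the fingers measure 119 mm over their backs; the gripper's body (75 mm by 177 mm) begins 78 mm behind the grasp point.
Start: joints at [-1.26, 0.417, -0.01, 1.614, 0.005, 1.111, -0.053], TCP at [0.215, 0.587, 0.205] pointing down, gripper open.
Joint ranges: [-2.81, 2.81], [-0.39, 2.02], [-1.27, 1.25], [0.06, 2.57], [-1.19, 4.33], [0.19, 2], [-2.82, 2.82]. Speed limits (rad/s): [1.89, 1.89, 2.39, 2.39, 3.01, 3.01, 3.01].

### API

Orientations are given as a unit quaternion [w, x, y, z].
In Python, from bench import arm gives the robot as it stands.
- The arm moves only by the tool send_rows, never from a script. Its argument "increments" is one flat list of numbers, 6 for each row, row after row: the shift along the tool's x, y, z each as a share of 30 cm, from -1 to 1, then the turn, a rotation vector about the tool's x, y, z each as a share of 45 degrees, from -1 to 1. A call has 1 to 5 rows; each row is the pose to reach, as a shift and turn from the pose commanded when the call began, along the tool's axes at that moment; what a row does not reach only later rows make up. A row lasts 1/12 s, in which the tool goes at most 41.7 mm and 7.16 degrees, less where a joint would pass 70% of its speed; a pose out of reach is approached as far as the arm can. A call with a number of a shift or a turn outside -1 to 1 is refused whole. A call with a gripper value outside its range is refused whole. "jaw" is the opening, from -1 (shut) to 1 (fully open), set as the call begins (left out, the last holds). The fingers move at their own pace and stop on an object; the grip force is fixed at half the most. Time passes only in rows, so rows that repeat a pose let the fingers close. It gives the time, the measured TCP pose, the force, the opening and the grip force at its end, in the units of the state.
- arm.get_obs(): the state, without advancing time (a new reading comes with each control period).
- arm.camera(name): name is "scene" or "side" or "wrist"; returns the picture (384x512x3 uint8, red, green, blue); there is no depth.
- arm.calibration(name): a dict with "mtx" (3x3 intrinsics, pixels), "k1" (the pictures are not rectified: a ray, as slopes to the right and down, at radius r is drawn at 1 + k1 r^2 times it, then the intrinsics apply), "R" (3x3) and "t" (3): a world point X has camera coordinates R X + t; the wrist camera has in their place "T_tool_cam" (4x4, takes a point from camera to tool coordinates, whose origin is the TCP and whose axes are the flange's). Camera axes: x right, y down, z forward; pixel columns grow to the right and rows downward; lengths in m; the calibration is good to about 2 mm. A picture is of the moment at which its call begins: read the wrist's pose just before it. calibration takes no time and is no camera call.
- arm.close_job(): hands the job in; it is judged then, once.
The state is a dict: "clock": time; "joint_pos": joint angles; "dq": joint speeds; "joint_torque": joint torques, N m; "eef_pos": TCP position; "eef_rot": TCP orientation; "wrist_force": force on the tool from outside, world axes, zero at the start; "ft_torque": the same for the moment, N m; "width": opening from 0.0 (shut) to 1.0 (fully open); "gripper_force": force on a finger pad.
Only numpy, scipy, OpenCV 4.12 (cv2) and the standard library are available. Lean on these libraries where they do the work, as an engineer would, in place of code of your own. Each camera call takes 0.05 s, during which the arm holds its last target. There are 200 camera calls.

### The job

Take the little castored caddy by its push bar and, still in the open in front of the instrument shelf and always on its wheels, roll it forward until all four swivel castors trail straight behind their pivots. Then steer it nose first along the taped centre line under the shelf, straight and centred, until its nose gently presses the sprung charging pad, whose depth has to be felt. Let go and leave it standing there, still touching the pad, castors still trailing; do not bang the shelf or pad, and leave the other things on the bench alone.

Things in the scene. Friction and masses are not known exactly. Their poses are not given: they have to be found in the camera images.
- caddy: aluminium tray trolley 180 mm long (x), 110 mm wide (y), about 0.8 kg. Origin on the bench under its middle, z up, +x forward (nose at x = 90 mm), y to its left. Tray deck 38 to 44 mm high, rim 64 mm, fixed load up to 75 mm. Four free-swivel castors (wheels 26 mm in diameter) start pointing anywhere but straight. It takes about 1 N to roll and stays where it is left
- push_bar (a point): centre of the caddy's push bar: a level rectangular steel bar along the caddy's y, 102 mm long, 10 mm thick (along x), 14 mm high, its centre 137 mm above the bench and 81 mm behind the caddy's origin; it stands on two posts 10 mm square at y = +-46 mm. 65 mm of open air below it
- castor_fl_axle (a point): centre of the wheel of the caddy's front left castor, 13 mm above the bench. The castor swivels freely about a vertical axis at x = 58, y = 37 mm of the caddy's frame, and the wheel centre lies 16 mm from that axis: the castor trails straight when this point is 16 mm behind (-x of the caddy) the axis
- castor_fr_axle (a point): centre of the wheel of the caddy's front right castor, 13 mm above the bench. The castor swivels freely about a vertical axis at x = 58, y = -37 mm of the caddy's frame, and the wheel centre lies 16 mm from that axis: the castor trails straight when this point is 16 mm behind (-x of the caddy) the axis
- castor_rl_axle (a point): centre of the wheel of the caddy's rear left castor, 13 mm above the bench. The castor swivels freely about a vertical axis at x = -58, y = 37 mm of the caddy's frame, and the wheel centre lies 16 mm from that axis: the castor trails straight when this point is 16 mm behind (-x of the caddy) the axis
- castor_rr_axle (a point): centre of the wheel of the caddy's rear right castor, 13 mm above the bench. The castor swivels freely about a vertical axis at x = -58, y = -37 mm of the caddy's frame, and the wheel centre lies 16 mm from that axis: the castor trails straight when this point is 16 mm behind (-x of the caddy) the axis
- riser: grey shelf fixed to the bench, a bench meter on top. Origin on the bench in the middle of the bay's mouth; +x leads into the bay, z up. Shelf board x 0 to 240, y +-118 mm, underside 102, top 114 mm high; the meter on it begins at x = 107 mm, 202 mm high. Side panels from x = 20 mm leave a bay 212 mm wide. White tape line, 8 mm wide, along y = 0 from x = -280 to 80 mm
- pad_mid (a point): fixed point at x = 80, y = 0, z = 48 mm of the riser: middle of the range of the sprung charging pad (60 mm wide, 33 to 63 mm above the bench, facing -x of the riser). Its resting face lies anywhere from 20 mm before to 20 mm beyond this point, different each time and not measured. It yields up to 20 mm towards +x, spring 400 N/m (8 N at the end of its travel)
- parts_tray: Bystander, not to be disturbed: open grey plastic tray 80 x 100 x 35 mm; origin under its centre
- spray_can: Bystander, not to be disturbed: can 56 mm in diameter, 130 mm tall; origin under its centre
- power_brick: Bystander, not to be disturbed: black power brick 50 x 100 x 35 mm; origin under its centre
Not all that is in view belongs to the job. There is more than one size of the caddy; the job needs the middle-sized.

How it is judged:
On the way, in this order (a step that is already met when the one before it is completed fails the run):
1. with its nose still outside the bay (caddy origin more than 90 mm before the mouth), all four castors trail straight to within about 25 degrees (x of each of castor_fl_axle, castor_fr_axle in the frame of caddy below 0.0435 m and x of each of castor_rl_axle, castor_rr_axle in the frame of caddy below -0.0725 m and x of caddy in the frame of riser below -0.09 m), for 0.15 s.
2. the caddy's nose presses the pad with more than 0.5 N, within 15 mm of the centre line (contact force between caddy and riser above 0.5 N and x of caddy in the frame of riser above -0.04 m and y of caddy in the frame of riser between -0.015 and 0.015 m), for 0.1 s.
At the end, for the whole second after the job is handed in: The caddy stands at rest and level on its wheels under the shelf, released, its nose still touching the pad (over 0.1 N), within 15 mm of the bay's centre line and 0.12 rad of its direction, all four castors trailing within about 25 degrees (x of each of castor_fl_axle, castor_fr_axle in the frame of caddy below 0.0435 m and x of each of castor_rl_axle, castor_rr_axle in the frame of caddy below -0.0725 m and contact force between caddy and riser above 0.1 N and x of caddy in the frame of riser above -0.04 m and y of caddy in the frame of riser between -0.015 and 0.015 m and angle between the x axis of caddy and the x axis of riser, either way round below 0.12 rad and angle between caddy's own z axis and vertical below 0.05 rad and height (world z) of caddy below 0.006 m and linear speed of caddy below 0.01 m/s).
It fails at once if the caddy bangs the shelf or its pad (over 15 N) (contact force between caddy and riser above 15 N).
It fails at once if the caddy is lifted off its wheels (over 12 mm) or tipped (over 0.2 rad) (height (world z) of caddy above 0.012 m or angle between caddy's own z axis and vertical above 0.2 rad).
It fails at once if a bystander is moved by more than 30 mm (distance of any of parts_tray, spray_can, power_brick from where it was at the start of the episode above 0.03 m).
It also fails if it takes over 61 s, if anything falls off the work surface, if the arm or the gripper's body presses on something with over 40 N, if the wrist force passes 120 N, or if a joint passes its speed limit or range.

## Working session

There is one attempt and no reset: what is moved stays moved. The work goes in short steps, Python scripts to look and compute and a tool call to move; the robot and the scene stay as the last step left them, time stands still between calls to the robot, and variables do not carry over. Pictures are saved under pics/ and viewed, at most 10 in all, crops included, and the job is handed in when it is done.

Besides the shell and the picture viewer there is one more tool, called after "Emit:" by a JSON object that holds its "op" and its "data". send_rows: Moves the arm, as the interface text tells. Its arguments: {"type":"object","properties":{"increments":{"type":"array","items":{"type":"number","minimum":-1,"maximum":1}},"jaw":{"type":"number"}},"required":["increments"]}

```bash
ls; mkdir -p pics; python3 - <<'E'
from bench import arm
import cv2,numpy as np
o=arm.get_obs();print(o)
for n in("scene","side"):
    c=arm.calibration(n);print(n,c)
    cv2.imwrite(f"pics/{n}0.png",arm.camera(n)[:,:,::-1])
print(arm.calibration("wrist"))
E
```

```text
pics
{'clock': 0.0, 'joint_pos': array([-1.26048209,  0.41795914, -0.01029686,  1.61418545,  0.00471078,
        1.11069038, -0.05302829]), 'dq': array([-0.00012238, -0.00077256, -0.00113012, -0.00163787, -0.00017844,
       -0.00045156,  0.00161035]), 'joint_torque': array([ 5.24856059e-04, -8.51288438e+01,  6.38929736e-01, -4.25972450e+01,
       -4.88763582e-02,  1.87591149e-02,  1.42908925e-04]), 'eef_pos': array([0.21526324, 0.58635279, 0.20482984]), 'eef_rot': array([-5.53503157e-05,  1.75011552e-01,  9.84566191e-01, -6.06947207e-04]), 'wrist_force': array([-0.15997922,  0.47530426, -0.53143673]), 'ft_torque': array([-0.00812434,  0.01226644, -0.04181837]), 'gripper_force': 0.0, 'width': 0.9985916092377684}
scene {'mtx': array([[408.93320568,   0.        , 258.99676386],
       [  0.        , 408.93320568, 188.58635554],
       [  0.        ,   0.        ,   1.        ]]), 'k1': -0.07141354772561379, 'R': array([[-0.62930598,  0.77713028, -0.0065204 ],
       [ 0.64510548,  0.5176793 , -0.56200273],
       [-0.43337386, -0.35787802, -0.82710968]]), 't': array([ 0.2963414 , -0.3
[... 270 characters left out ...]
],
       [-0.24848001, -0.64856976, -0.71945462],
       [ 0.25307551,  0.67348202, -0.69453204]]), 't': array([-0.48581208,  0.25232585,  0.93965863])}
{'mtx': array([[323.8205306 ,   0.        , 251.3492322 ],
       [  0.        , 323.8205306 , 186.37347775],
       [  0.        ,   0.        ,   1.        ]]), 'k1': 0.026546812050519075, 'T_tool_cam': array([[-1.58831429e-04, -9.61354167e-01, -2.75314619e-01,
         7.98407064e-02],
       [ 9.99999822e-01, -3.11059066e-04,  5.09259293e-04,
        -2.91560749e-04],
       [-5.75217652e-04, -2.75314490e-01,  9.61354046e-01,
        -1.79563632e-01],
       [ 0.00000000e+00,  0.00000000e+00,  0.00000000e+00,
         1.00000000e+00]])}
```

View pics/scene0.png

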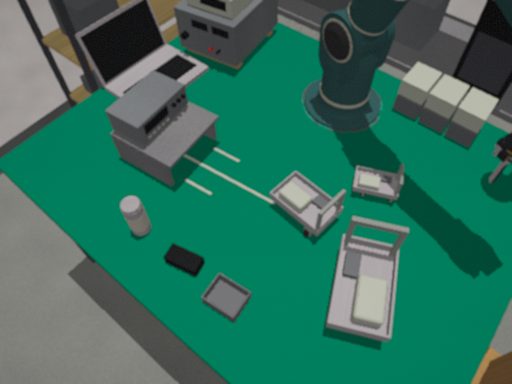

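View pics/side0.png

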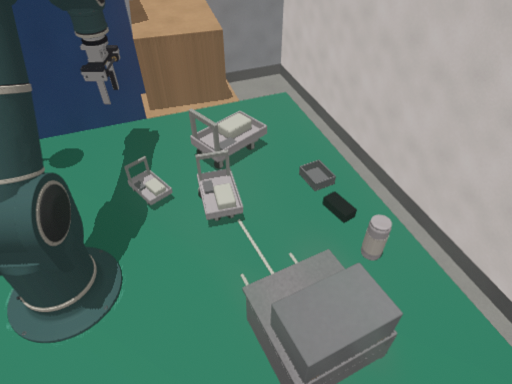

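Scene: the middle caddy is at about (308,203), with its bar at about (332,208). The tape runs from (272,200) to (185,155) and the riser is at (165,140). Bystanders are at (135,215), (184,260) and (227,296). I'll zoom in for features.

```bash
python3 - <<'E'
import cv2
a=cv2.imread("pics/scene0.png")[90:250,100:360];cv2.imwrite("pics/sc.png",cv2.resize(a,(780,480),interpolation=cv2.INTER_CUBIC))
a=cv2.imread("pics/side0.png")[140:340,170:430];cv2.imwrite("pics/sd.png",cv2.resize(a,(780,600),interpolation=cv2.INTER_CUBIC))
E
```

```text
(no output)
```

View pics/sc.png

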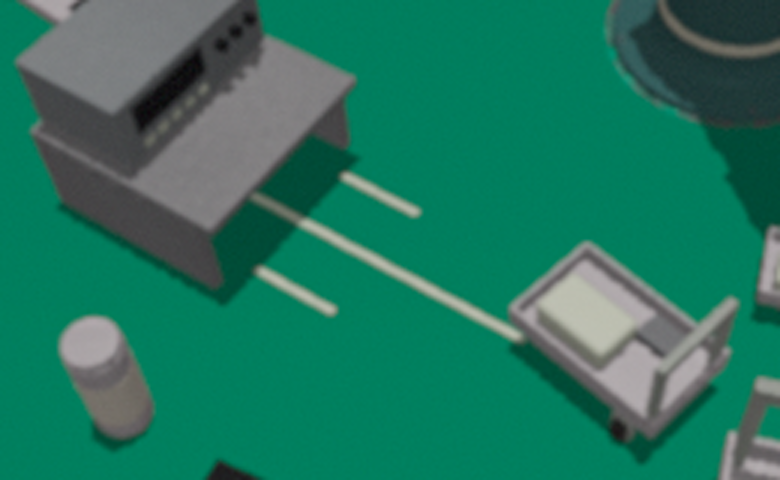

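View pics/sd.png

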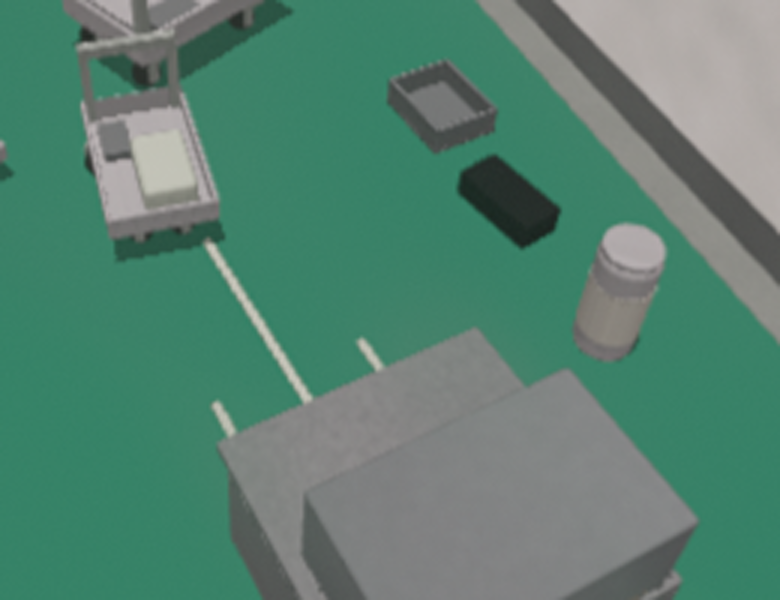

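```bash
cat > h.py <<'E'
import numpy as np
from scipy.optimize import least_squares
from bench import arm
def wcal(n,o=None):
    c=arm.calibration(n)
    if n!="wrist": return c,c["R"],c["t"]
    from scipy.spatial.transform import Rotation as Ro
    o=o or arm.get_obs(); q=o["eef_rot"]; R=Ro.from_quat(q[[1,2,3,0]]).as_matrix()
    T=np.eye(4);T[:3,:3]=R;T[:3,3]=o["eef_pos"]; M=np.linalg.inv(T@c["T_tool_cam"])
    return c,M[:3,:3],M[:3,3]
def proj(C,X):
    c,R,t=C
    p=np.atleast_2d(X)@R.T+t; s=p[:,:2]/p[:,2:]; s=s*(1+c["k1"]*(s**2).sum(1,keepdims=True))
    return s*np.diag(c["mtx"])[:2]+c["mtx"][:2,2]
def place(p,L):
    L=np.atleast_2d(L);c,s=np.cos(p[2]),np.sin(p[2])
    return np.c_[p[0]+c*L[:,0]-s*L[:,1],p[1]+s*L[:,0]+c*L[:,1],L[:,2]]
def fit(obs,g):  # obs: [(C, uv, local xyz)]
    f=lambda p:np.concatenate([(proj(C,place(p,L))-uv).ravel() for C,uv,L in obs])
    b=min((least_squares(f,[g[0],g[1],a],loss="soft_l1") for a in np.arange(-3,3.2,.75)),key=lambda r:r.cost)
    return b.x,b.fun.reshape(-1,2)
E
python3 - <<'E'
from h import *
S=wcal("scene");D=wcal("side")
sc=lambda u,v:np.array([u/3+100-.33,v/3+90-.33]); sd=lambda u,v:np.array([u/3+170-.33,v/3+140-.33])
r=[(S,sc(212,228),(0,.118,.114)),(S,sc(355,80),(0,-.118,.114)),(S,sc(522,338),(-.28,0,0)),
(D,sd(477,330),(0,.118,.114)),(D,sd(220,445),(0,-.118,.114)),(D,sd(209,242),(-.28,0,0))]
c=[(S,sc(510,306),(.09,.055,.064)),(S,sc(587,243),(.09,-.055,.064)),(S,sc(652,433),(-.09,.055,.064)),(S,sc(657,370),(-.081,.051,.144)),(S,sc(735,301),(-.081,-.051,.144)),
(D,sd(217,205),(.09,.055,.064)),(D,sd(112,222),(.09,-.055,.064)),(D,sd(80,47),(-.081,-.051,.144)),(D,sd(175,35),(-.081,.051,.144))]
P=[]
for o in(r,c):
    p,e=fit(o,(.5,0));P.append(p);print(p.round(4),e.round(1).tolist())
R,C=P;d=C-R;cc,s=np.cos(R[2]),np.sin(R[2]);print("caddy in riser",cc*d[0]+s*d[1],-s*d[0]+cc*d[1],d[2])
def gnd(Cm,u,z=0):
    c,Rr,t=Cm;return least_squares(lambda x:(proj(Cm,[x[0],x[1],z])-u).ravel(),[.5,0]).x
for n,u,z in(("can",(140,232),0),("brick",(184,258),.03),("tray",(226,297),.02),("small",(378,185),.04),("big",(365,285),.06)):print(n,gnd(S,u,z).round(3))
print("bar",place(C,(-.081,0,.137)), arm.get_obs()["clock"])
E
```

```text
[ 0.5208 -0.2066 -1.4634] [[-1.7, 0.3], [-0.4, -1.3], [-0.2, 0.4], [0.3, -0.5], [-1.3, -0.2], [-0.8, 0.0]]
[ 0.4584  0.1593 -1.6876] [[-0.5, 0.3], [0.1, -0.4], [-0.2, -2.2], [-0.0, 0.6], [-0.5, 0.1], [0.4, -1.4], [-2.0, -0.2], [-0.8, 0.1], [0.4, -1.0]]
caddy in riser -0.3705391659538454 -0.022859434657282338 -0.22418064878631627
can [ 0.81  -0.166]
brick [0.794 0.004]
tray [0.801 0.159]
small [0.268 0.291]
big [0.57  0.421]
bar [[0.46786249 0.23976773 0.137     ]] 0.1
```

Emit:
{"op": "send_rows", "data": {"increments": [-0.1,-0.06,-0.04,0,0,-0.06,-0.2,-0.13,-0.08,0,0,-0.12,-0.3,-0.2,-0.12,0,0,-0.18,-0.42,-0.27,-0.16,0,0,-0.24,-0.54,-0.34,-0.2,0,0,-0.3], "jaw": 0.1}}

```text
clock: 0.52
eef_pos: [0.3307, 0.436, 0.2649]
eef_rot: [-0.0, 0.057, 0.998, -0.0]
wrist_force: [0.4, 0.1, 0.4]
width: 0.682
gripper_force: 0.0
```

```bash
cat >> h.py <<'E'
def plan(xyz,head):  # world TCP target, tool-y heading; prints shares
    from scipy.spatial.transform import Rotation as Ro
    o=arm.get_obs();R=Ro.from_quat(o["eef_rot"][[1,2,3,0]]).as_matrix()
    d=R.T@(np.array(xyz)-o["eef_pos"])/.3
    a=np.arctan2(R[1,1],R[0,1]);t=-(head-a)/np.radians(45)
    print("shift",d.round(4),"turn",round(t,4),"head",round(np.degrees(a),2),"f",o["wrist_force"].round(1),"t",o["clock"])
E
python3 -c "
from h import *
plan((.468,.24,.25),np.pi-1.6876)"
```

```text
shift [-0.5284 -0.5974  0.0496] turn 0.0045 head 83.51 f [0.4 0.1 0.4] t 0.5167
```

Emit:
{"op": "send_rows", "data": {"increments": [-0.08,-0.09,0,0,0,0,-0.18,-0.2,0,0,0,0,-0.28,-0.32,0,0,0,0,-0.38,-0.43,0,0,0,0,-0.48,-0.54,0,0,0,0]}}

```text
clock: 0.93
eef_pos: [0.4469, 0.2695, 0.2645]
eef_rot: [-0.0, 0.058, 0.998, -0.0]
wrist_force: [0.3, 0.5, -0.1]
width: 0.551
gripper_force: 0.0
```

Emit:
{"op": "send_rows", "data": {"increments": [-0.03,-0.03,0,0,0,0,-0.05,-0.06,0.02,0,0,0,-0.05,-0.06,0.03,0,0,0]}}

```text
clock: 1.18
eef_pos: [0.4596, 0.2502, 0.2547]
eef_rot: [-0.0, 0.059, 0.998, -0.0]
wrist_force: [-0.3, 0.2, -0.7]
width: 0.548
gripper_force: 0.0
```

```bash
python3 - <<'E'
from h import *
import cv2
plan((.468,.24,.118),np.pi-1.6876)
im=arm.camera("wrist")[:,:,::-1].copy()
C=wcal("wrist");p=np.array([.4584,.1593,-1.6876])
for q in proj(C,place(p,[(-.081,.051,.144),(-.081,-.051,.144),(-.081,0,.144),(-.09,.055,.064),(-.09,-.055,.064)])): cv2.circle(im,tuple(int(v) for v in q.round()),3,(0,0,255),1)
cv2.imwrite("pics/w1.png",im)
E
```

```text
shift [-0.0319 -0.0301  0.4555] turn -0.002 head 83.22 f [-0.3  0.2 -0.7] t 1.1833
```

View pics/w1.png

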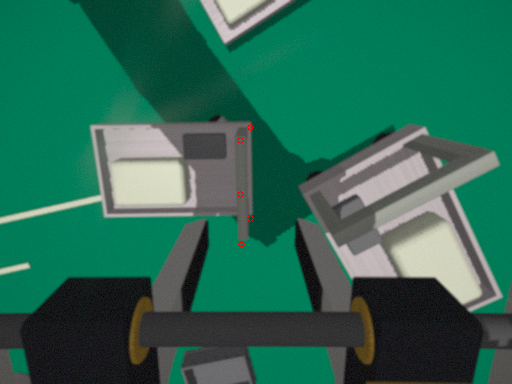

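The predicted bar ends, (241,140) and (241,244), lie on the bar seen in the wrist view, so the pose is confirmed. Descending.

Emit:
{"op": "send_rows", "data": {"increments": [-0.02,-0.02,0.03,0,0,0,-0.032,-0.03,0.12,0,0,0,-0.032,-0.03,0.24,0,0,0,-0.032,-0.03,0.36,0,0,0,-0.032,-0.03,0.455,0,0,0]}}

```text
clock: 1.65
eef_pos: [0.4662, 0.2423, 0.1161]
eef_rot: [-0.001, 0.057, 0.998, -0.0]
wrist_force: [1.0, 0.6, -1.0]
width: 0.547
gripper_force: 0.0
```

Emit:
{"op": "send_rows", "data": {"increments": [0,0,0,0,0,0,0,0,0,0,0,0,0,0,0,0,0,0,0,0,0,0,0,0,0,0,0,0,0,0], "jaw": -1}}

```text
clock: 2.07
eef_pos: [0.4684, 0.2424, 0.1206]
eef_rot: [0.001, 0.058, 0.998, 0.001]
wrist_force: [0.5, -0.2, 0.2]
width: 0.234
gripper_force: 0.0
```

Emit:
{"op": "send_rows", "data": {"increments": [0,0,0,0,0,0,0,0,0,0,0,0,0,0,0,0,0,0]}}

```text
clock: 2.32
eef_pos: [0.4681, 0.242, 0.1197]
eef_rot: [0.001, 0.058, 0.998, 0.0]
wrist_force: [0.1, 0.0, 6.1]
width: 0.105
gripper_force: 30.0
```

```bash
python3 - <<'E'
from h import *
import cv2
plan((.468,.24,.118),np.pi-1.6876)
im=arm.camera("wrist")[:,:,::-1].copy()
C=wcal("wrist")
R=np.array([.5208,-.2066,-1.4634])
for q in proj(C,place(R,[(-.28,0.004,0),(-.28,-.004,0),(-.2,0,0),(-.15,0,0)])): cv2.circle(im,tuple(int(v) for v in q.round()),3,(0,0,255),1)
cv2.imwrite("pics/w2.png",im)
E
```

```text
shift [-0.0004 -0.0066  0.0058] turn 0.0008 head 83.34 f [0.1 0.  6.1] t 2.3167
```

View pics/w2.png

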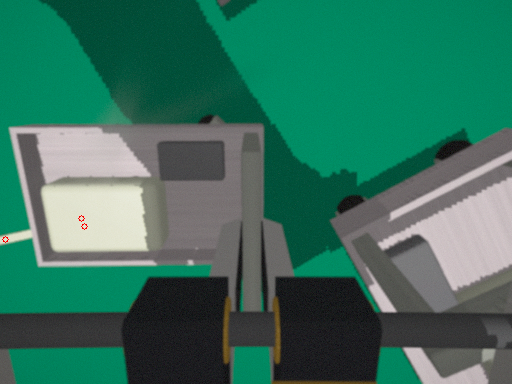

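The bar is gripped centrally (pads at (250,250), width 9.9 mm). Next I work out the rolling path.

```bash
cat >> h.py <<'E'
RIS=np.array([.5208,-.2066,-1.4634])
def cad(o=None,R=None):  # caddy in riser frame from tcp
    from scipy.spatial.transform import Rotation as Ro
    R=RIS if R is None else R
    o=o or arm.get_obs();M=Ro.from_quat(o["eef_rot"][[1,2,3,0]]).as_matrix()
    h=np.arctan2(M[1,1],M[0,1])-np.pi; p=o["eef_pos"][:2]+.0815*np.array([np.cos(h),np.sin(h)])-R[:2]
    c,s=np.cos(R[2]),np.sin(R[2]);return np.array([c*p[0]+s*p[1],-s*p[0]+c*p[1],h-R[2]])
def rows(P,R=None):  # P: list of caddy poses, P[0]= start; per 5 rows prints shares
    R=RIS if R is None else R
    def tcp(p):
        h=p[2]+R[2]; c=place(R,(p[0],p[1],0))[0,:2]-.0815*np.array([np.cos(h),np.sin(h)]);return c,h
    for k in range(0,len(P)-1,5):
        c0,h0=tcp(P[k]); a=h0+np.pi; Y=np.array([np.cos(a),np.sin(a)]); X=np.array([-Y[1],Y[0]])
        # tool x,y,z right-handed with z down: x = y cross z
        X=np.array([-Y[1],Y[0]]); 
        out=[]
        for p in P[k+1:k+6]:
            c,h=tcp(p);d=c-c0;out+=[round(d@X/.3,3),round(d@Y/.3,3),0,0,0,round(-(h-h0)/np.radians(45),3)]
        print(P[min(k+5,len(P)-1)].round(3),out)
E
python3 - <<'E'
from h import *
from scipy.spatial.transform import Rotation as Ro
o=arm.get_obs();M=Ro.from_quat(o["eef_rot"][[1,2,3,0]]).as_matrix();print(M.round(3))
p=cad();print(p)
xs=np.r_[p[0],p[0]+np.cumsum([2,4,6,8,8]+[8]*30)/1e3]; xs=xs[xs<-.15]
u=np.clip((xs-p[0])/.14,0,1);s=u*u*(3-2*u)
P=[np.array([x,p[1]*(1-w),p[2]*(1-w)]) for x,w in zip(xs,s)]
rows(P)
E
```

```text
[[-0.993  0.116  0.001]
 [ 0.116  0.993  0.001]
 [-0.001  0.001 -1.   ]]
[-0.37221902 -0.02236696 -0.22352947]
[-0.344 -0.02  -0.2  ] [np.float64(-0.001), np.float64(-0.006), 0, 0, 0, np.float64(-0.0), np.float64(-0.004), np.float64(-0.019), 0, 0, 0, np.float64(-0.002), np.float64(-0.009), np.float64(-0.039), 0, 0, 0, np.float64(-0.006), np.float64(-0.015), np.float64(-0.064), 0, 0, 0, np.float64(-0.016), np.float64(-0.022), np.float64(-0.089), 0, 0, 0, np.float64(-0.03)]
[-0.304 -0.012 -0.117] [np.float64(-0.006), np.float64(-0.025), 0, 0, 0, np.float64(-0.017), np.float64(-0.012), np.float64(-0.05), 0, 0, 0, np.float64(-0.037), np.float64(-0.018), np.float64(-0.076), 0, 0, 0, np.float64(-0.059), np.float64(-0.025), np.float64(-0.101), 0, 0, 0, np.float64(-0.082), np.float64(-0.031), np.float64(-0.126), 0, 0, 0, np.float64(-0.107)]
[-0.264 -0.003 -0.03 ] [np.float64(-0.004), np.float64(-0.026), 0, 0, 0, np.float64(-0.024), np.float64(-0.008), np.float64(-0.052), 0, 0, 0, np.float64(-0.048), np.float64(-0.013), np.float64(-0.078), 0, 0, 0, np.float64(-0.071), np.float64(-0.017), np.f
[... 409 characters left out ...]
), np.float64(-0.006), np.float64(-0.133), 0, 0, 0, np.float64(-0.038)]
[-0.184 -0.    -0.   ] [np.float64(-0.0), np.float64(-0.027), 0, 0, 0, np.float64(-0.0), np.float64(-0.0), np.float64(-0.053), 0, 0, 0, np.float64(-0.0), np.float64(-0.0), np.float64(-0.08), 0, 0, 0, np.float64(-0.0), np.float64(-0.0), np.float64(-0.107), 0, 0, 0, np.float64(-0.0), np.float64(-0.0), np.float64(-0.133), 0, 0, 0, np.float64(-0.0)]
[-0.152 -0.    -0.   ] [np.float64(0.0), np.float64(-0.027), 0, 0, 0, np.float64(-0.0), np.float64(-0.0), np.float64(-0.053), 0, 0, 0, np.float64(-0.0), np.float64(0.0), np.float64(-0.08), 0, 0, 0, np.float64(-0.0), np.float64(-0.0), np.float64(-0.107), 0, 0, 0, np.float64(-0.0)]
```

Emit:
{"op": "send_rows", "data": {"increments": [-0.001,-0.006,0,0,0,0,-0.004,-0.019,0,0,0,-0.002,-0.009,-0.039,0,0,0,-0.006,-0.015,-0.064,0,0,0,-0.016,-0.022,-0.089,0,0,0,-0.03]}}

```text
clock: 2.78
eef_pos: [0.4716, 0.215, 0.1198]
eef_rot: [0.001, 0.046, 0.999, 0.001]
wrist_force: [0.2, 2.5, 7.6]
width: 0.101
gripper_force: 30.0
```

```bash
python3 -c "
from h import *
o=arm.get_obs();print(cad().round(4),o['eef_pos'],o['wrist_force'].round(1),o['ft_torque'].round(2))"
```

```text
[-0.3446 -0.0198 -0.1992] [0.47164452 0.21499884 0.11983492] [0.2 2.5 7.6] [ 0.66  0.11 -0.01]
```

Emit:
{"op": "send_rows", "data": {"increments": [-0.006,-0.025,-0.001,0,0,-0.017,-0.012,-0.05,-0.002,0,0,-0.037,-0.018,-0.076,-0.003,0,0,-0.059,-0.025,-0.101,-0.003,0,0,-0.082,-0.031,-0.126,-0.003,0,0,-0.107]}}

```text
clock: 3.2
eef_pos: [0.4769, 0.1759, 0.1201]
eef_rot: [0.0, 0.004, 1.0, 0.0]
wrist_force: [-0.3, 1.3, 0.1]
width: 0.106
gripper_force: 30.0
```

Emit:
{"op": "send_rows", "data": {"increments": [-0.004,-0.026,0,0,0,-0.024,-0.008,-0.052,0,0,0,-0.048,-0.013,-0.078,0,0,0,-0.071,-0.017,-0.104,0,0,0,-0.092,-0.021,-0.13,0,0,0,-0.111]}}

```text
clock: 3.62
eef_pos: [0.4828, 0.1368, 0.1201]
eef_rot: [0.0, -0.04, 0.999, 0.0]
wrist_force: [-1.0, 1.6, -0.4]
width: 0.104
gripper_force: 30.0
```

Emit:
{"op": "send_rows", "data": {"increments": [-0.002,-0.027,0,0,0,-0.016,-0.003,-0.053,0,0,0,-0.028,-0.004,-0.08,0,0,0,-0.035,-0.005,-0.106,0,0,0,-0.038,-0.006,-0.133,0,0,0,-0.038]}}

```text
clock: 4.03
eef_pos: [0.4879, 0.0969, 0.12]
eef_rot: [0.0, -0.054, 0.999, 0.0]
wrist_force: [0.5, 2.1, 0.8]
width: 0.104
gripper_force: 30.0
```

```bash
python3 - <<'E'
from h import *
import cv2
o=arm.get_obs();p=cad();print(p.round(4),o['eef_pos'],o['wrist_force'].round(1))
for n,b in(("scene",(90,250,100,360)),("side",(150,330,180,400))):
    im=arm.camera(n)[:,:,::-1].copy();cv2.imwrite(f"pics/{n}3.png",im)
    y0,y1,x0,x1=b
    k=3;big=cv2.resize(im[y0:y1,x0:x1],None,fx=k,fy=k,interpolation=cv2.INTER_CUBIC)
    cw=place(p,[(.09,.055,.064),(.09,-.055,.064),(-.09,.055,.064),(-.081,.051,.144),(-.081,-.051,.144)])
    W=np.vstack([place(RIS,cw),place(RIS,[(0,.118,.114),(0,-.118,.114),(-.1,0,0),(-.05,0,0)])])
    for q in proj(wcal(n),W): cv2.circle(big,tuple(int(v) for v in ((q-[x0,y0]+.33)*k).round()),4,(0,0,255),1)
    cv2.imwrite(f"pics/{n}3b.png",big[:,:800])
E
```

```text
[-2.238e-01 -1.000e-04  1.200e-03] [0.48789325 0.09687974 0.12004442] [0.5 2.1 0.8]
```

View pics/scene3b.png

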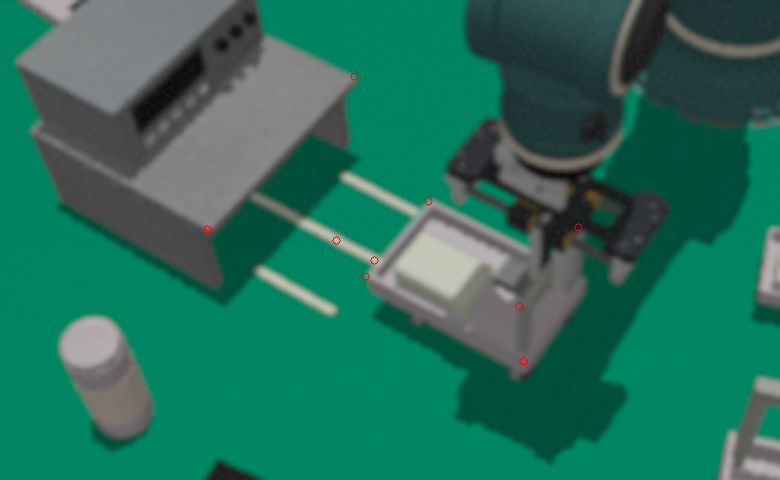

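View pics/side3b.png

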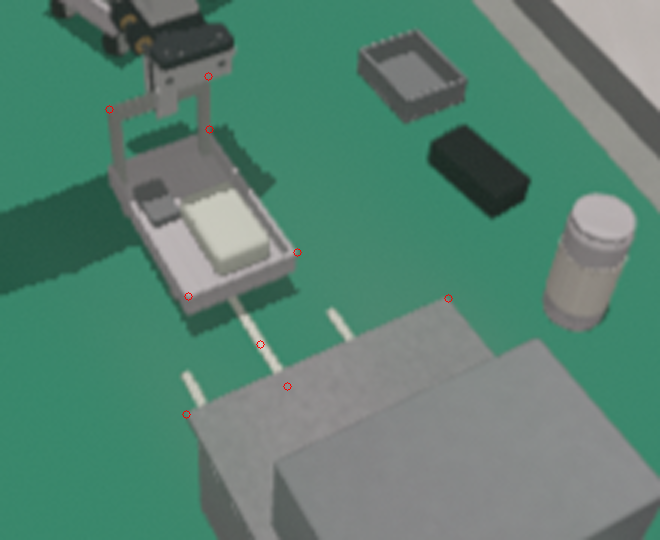

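Caddy, tape and shelf all agree with the model to about 1 px: nose corners (188,296) and (297,252) in the side view, and the tape is on the centre. Rolling straight on.

Emit:
{"op": "send_rows", "data": {"increments": [0,-0.027,0,0,0,0,0,-0.053,0,0,0,0,0,-0.08,0,0,0,0,0,-0.107,0,0,0,0,0,-0.133,0,0,0,0]}}

```text
clock: 4.55
eef_pos: [0.4922, 0.0567, 0.12]
eef_rot: [0.0, -0.054, 0.999, -0.0]
wrist_force: [0.2, 2.6, 2.6]
width: 0.104
gripper_force: 30.0
```

Emit:
{"op": "send_rows", "data": {"increments": [0,-0.027,0,0,0,0,0,-0.053,0,0,0,0,0,-0.08,0,0,0,0,0,-0.107,0,0,0,0,0,-0.133,0,0,0,0]}}

```text
clock: 4.97
eef_pos: [0.4965, 0.0171, 0.12]
eef_rot: [0.0, -0.054, 0.999, -0.0]
wrist_force: [0.5, 2.2, 3.0]
width: 0.102
gripper_force: 30.0
```

```bash
python3 - <<'E'
from h import *
import cv2
o=arm.get_obs();print(cad().round(4),o['eef_pos'],o['wrist_force'].round(1),o['joint_pos'].round(2))
a=arm.camera("scene")[130:230,180:320,::-1];b=arm.camera("side")[170:290,200:340,::-1]
a=cv2.resize(a,(560,400),interpolation=cv2.INTER_CUBIC)[:, :400];b=cv2.resize(b,(467,400),interpolation=cv2.INTER_CUBIC)[:, :400]
cv2.imwrite("pics/m4.png",np.hstack([a,b]))
E
```

```text
[-1.435e-01 -1.000e-04  9.000e-04] [0.49650722 0.01709238 0.11997581] [0.5 2.2 3. ] [-0.29  0.3   0.23  2.01 -0.09  0.83  1.67]
```

View pics/m4.png

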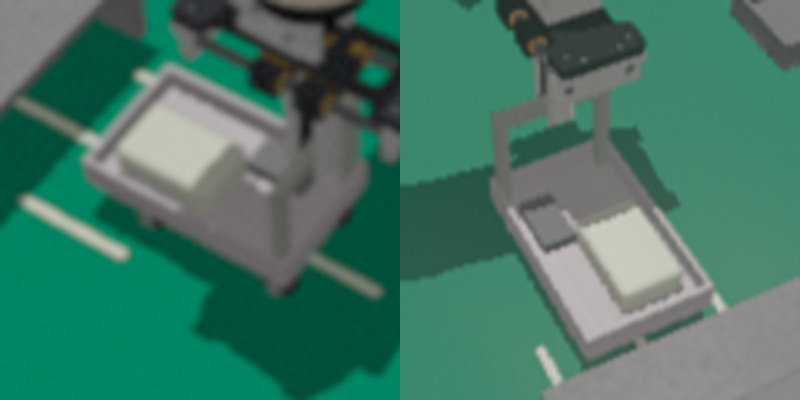

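The caddy is centred on the tape, with castors tucked behind at (150,218) and (283,285). Advancing under the shelf to just before the pad range.

Emit:
{"op": "send_rows", "data": {"increments": [0,-0.027,0,0,0,0,0,-0.053,0,0,0,0,0,-0.08,0,0,0,0,0,-0.107,0,0,0,0,0,-0.133,0,0,0,0]}}

```text
clock: 5.48
eef_pos: [0.5007, -0.0227, 0.12]
eef_rot: [-0.0, -0.054, 0.999, -0.0]
wrist_force: [-1.0, 1.6, 4.1]
width: 0.103
gripper_force: 30.0
```

Emit:
{"op": "send_rows", "data": {"increments": [0,-0.025,0,0,0,0,0,-0.05,0,0,0,0,0,-0.075,0,0,0,0,0,-0.095,0,0,0,0,0,-0.11,0,0,0,0]}}

```text
clock: 5.9
eef_pos: [0.5043, -0.0554, 0.1199]
eef_rot: [-0.0, -0.054, 0.999, -0.0]
wrist_force: [-1.3, 1.1, 4.9]
width: 0.103
gripper_force: 30.0
```

Emit:
{"op": "send_rows", "data": {"increments": [0,-0.005,0,0,0,0,0,-0.01,0,0,0,0,0,-0.015,0,0,0,0,0,-0.02,0,0,0,0,0,-0.025,0,0,0,0]}}

```text
clock: 6.32
eef_pos: [0.5051, -0.0619, 0.1199]
eef_rot: [-0.0, -0.054, 0.999, -0.0]
wrist_force: [0.4, 2.0, 4.6]
width: 0.105
gripper_force: 30.0
```

Emit:
{"op": "send_rows", "data": {"increments": [0,-0.005,0,0,0,0,0,-0.01,0,0,0,0,0,-0.015,0,0,0,0,0,-0.02,0,0,0,0,0,-0.025,0,0,0,0]}}

```text
clock: 6.73
eef_pos: [0.5059, -0.0696, 0.1199]
eef_rot: [-0.0, -0.054, 0.999, -0.0]
wrist_force: [-0.4, 1.3, 3.3]
width: 0.104
gripper_force: 30.0
```

```bash
python3 -c "
from h import *
o=arm.get_obs();print(cad().round(4),o['wrist_force'].round(2),o['ft_torque'].round(2))"
```

```text
[-0.0563 -0.      0.001 ] [-0.37  1.32  3.32] [0.37 0.01 0.04]
```

Emit:
{"op": "send_rows", "data": {"increments": [0,-0.008,0,0,0,0,0,-0.016,0,0,0,0,0,-0.024,0,0,0,0,0,-0.032,0,0,0,0,0,-0.04,0,0,0,0]}}

```text
clock: 7.15
eef_pos: [0.5072, -0.0817, 0.1199]
eef_rot: [-0.0, -0.054, 0.999, -0.0]
wrist_force: [-0.9, 2.2, 3.2]
width: 0.101
gripper_force: 30.0
```

Emit:
{"op": "send_rows", "data": {"increments": [0,-0.007,0,0,0,0,0,-0.014,0,0,0,0,0,-0.021,0,0,0,0,0,-0.028,0,0,0,0,0,-0.033,0,0,0,0]}}

```text
clock: 7.57
eef_pos: [0.5083, -0.0915, 0.12]
eef_rot: [0.0, -0.054, 0.999, -0.0]
wrist_force: [1.2, 2.1, 3.7]
width: 0.108
gripper_force: 30.0
```

Emit:
{"op": "send_rows", "data": {"increments": [0,-0.004,0,0,0,0,0,-0.008,0,0,0,0,0,-0.012,0,0,0,0,0,-0.016,0,0,0,0]}}

```text
clock: 7.9
eef_pos: [0.5088, -0.0961, 0.1199]
eef_rot: [-0.0, -0.054, 0.999, -0.0]
wrist_force: [-0.1, 1.8, 3.5]
width: 0.101
gripper_force: 30.0
```

Emit:
{"op": "send_rows", "data": {"increments": [0,-0.004,0,0,0,0,0,-0.008,0,0,0,0,0,-0.012,0,0,0,0,0,-0.016,0,0,0,0]}}

```text
clock: 8.23
eef_pos: [0.5093, -0.1008, 0.1199]
eef_rot: [-0.0, -0.054, 0.999, -0.0]
wrist_force: [-0.4, 1.5, 3.5]
width: 0.101
gripper_force: 30.0
```

Emit:
{"op": "send_rows", "data": {"increments": [0,-0.004,0,0,0,0,0,-0.008,0,0,0,0,0,-0.012,0,0,0,0,0,-0.016,0,0,0,0]}}

```text
clock: 8.57
eef_pos: [0.5098, -0.1057, 0.1199]
eef_rot: [-0.0, -0.054, 0.999, -0.0]
wrist_force: [-0.4, 1.1, 2.7]
width: 0.105
gripper_force: 30.0
```

Emit:
{"op": "send_rows", "data": {"increments": [0,-0.004,0,0,0,0,0,-0.008,0,0,0,0,0,-0.012,0,0,0,0,0,-0.016,0,0,0,0]}}

```text
clock: 8.9
eef_pos: [0.5103, -0.1104, 0.1199]
eef_rot: [-0.0, -0.054, 0.999, -0.0]
wrist_force: [-0.5, 1.3, 4.2]
width: 0.106
gripper_force: 30.0
```

Emit:
{"op": "send_rows", "data": {"increments": [0,-0.004,0,0,0,0,0,-0.008,0,0,0,0,0,-0.012,0,0,0,0,0,-0.016,0,0,0,0]}}

```text
clock: 9.23
eef_pos: [0.5109, -0.1152, 0.12]
eef_rot: [0.0, -0.054, 0.999, -0.0]
wrist_force: [0.7, 1.7, 4.0]
width: 0.102
gripper_force: 30.0
```

Emit:
{"op": "send_rows", "data": {"increments": [0,-0.004,0,0,0,0,0,-0.008,0,0,0,0,0,-0.012,0,0,0,0,0,-0.016,0,0,0,0]}}

```text
clock: 9.57
eef_pos: [0.5114, -0.1198, 0.1199]
eef_rot: [-0.0, -0.054, 0.999, 0.0]
wrist_force: [-0.2, 3.9, 4.6]
width: 0.104
gripper_force: 30.0
```

Emit:
{"op": "send_rows", "data": {"increments": [0,-0.005,0,0,0,0,0,-0.01,0,0,0,0,0,-0.01,0,0,0,0]}}

```text
clock: 9.82
eef_pos: [0.5117, -0.123, 0.12]
eef_rot: [0.0, -0.054, 0.999, -0.0]
wrist_force: [0.2, 1.9, 3.4]
width: 0.103
gripper_force: 30.0
```

Emit:
{"op": "send_rows", "data": {"increments": [0,0,0,0,0,0]}}

```text
clock: 9.9
eef_pos: [0.5117, -0.123, 0.1199]
eef_rot: [0.0, -0.054, 0.999, -0.0]
wrist_force: [0.4, 3.0, 3.2]
width: 0.103
gripper_force: 30.0
```

Emit:
{"op": "send_rows", "data": {"increments": [0,0,0,0,0,0]}}

```text
clock: 9.98
eef_pos: [0.5117, -0.123, 0.1199]
eef_rot: [0.0, -0.054, 0.999, -0.0]
wrist_force: [0.3, 1.4, 3.7]
width: 0.104
gripper_force: 30.0
```

```bash
python3 -c "
from h import *
o=arm.get_obs();print(cad().round(4),o['wrist_force'].round(2),o['ft_torque'].round(2))"
```

```text
[-0.0026  0.      0.0009] [0.33 1.36 3.68] [ 0.49 -0.01 -0.05]
```

```bash
cat >> h.py <<'E'
def favg(n=10):
    a=[]
    for _ in range(n): arm.camera("wrist");o=arm.get_obs();a.append(np.r_[o["wrist_force"],o["ft_torque"]])
    a=np.array(a);print(cad().round(4),a.mean(0).round(2),a.std(0).round(2),o["clock"])
E
python3 -c "
from h import *
favg()"
```

```text
[-0.0028  0.      0.0011] [-0.12  1.43  3.21  0.4  -0.   -0.01] [0.52 0.45 0.37 0.03 0.02 0.03] 10.4833
```

Emit:
{"op": "send_rows", "data": {"increments": [0,-0.004,0,0,0,0,0,-0.008,0,0,0,0,0,-0.012,0,0,0,0,0,-0.016,0,0,0,0]}}

```text
clock: 10.82
eef_pos: [0.5123, -0.1272, 0.12]
eef_rot: [-0.0, -0.054, 0.999, 0.0]
wrist_force: [-1.0, 6.6, 5.5]
width: 0.099
gripper_force: 30.0
```

```bash
python3 -c "
from h import *
favg()"
```

```text
[0.0018 0.0001 0.0012] [-0.4   5.31  4.82  1.21  0.13 -0.03] [0.37 0.69 0.32 0.07 0.03 0.03] 11.3167
```

Emit:
{"op": "send_rows", "data": {"increments": [0,0.003,0,0,0,0,0,0.006,0,0,0,0]}}

```text
clock: 11.48
eef_pos: [0.512, -0.1259, 0.1199]
eef_rot: [0.0, -0.054, 0.999, -0.0]
wrist_force: [-0.4, 2.2, 4.6]
width: 0.101
gripper_force: 30.0
```

```bash
python3 -c "
from h import *
favg()"
```

```text
[0.0002 0.     0.0011] [-0.34  3.67  4.37  0.96  0.1  -0.01] [0.48 0.76 0.32 0.1  0.03 0.02] 11.9833
```

Emit:
{"op": "send_rows", "data": {"increments": [0,0.003,0,0,0,0,0,0.006,0,0,0,0]}}

```text
clock: 12.15
eef_pos: [0.5119, -0.1242, 0.1199]
eef_rot: [0.0, -0.054, 0.999, -0.0]
wrist_force: [-0.7, 2.7, 3.6]
width: 0.101
gripper_force: 30.0
```

```bash
python3 -c "
from h import *
favg()"
```

```text
[-0.0016  0.      0.0011] [-0.21  3.05  3.76  0.69  0.07 -0.01] [0.4  0.43 0.46 0.06 0.03 0.04] 12.65
```

Emit:
{"op": "send_rows", "data": {"increments": [0,0.005,0,0,0,0,0,0.01,0,0,0,0]}}

```text
clock: 12.82
eef_pos: [0.5115, -0.1212, 0.1199]
eef_rot: [0.0, -0.054, 0.999, -0.0]
wrist_force: [-0.6, 0.4, 2.5]
width: 0.102
gripper_force: 30.0
```

```bash
python3 -c "
from h import *
favg()"
```

```text
[-0.0047  0.0001  0.0011] [-0.36  2.97  4.07  0.74  0.06 -0.03] [0.49 0.97 0.58 0.16 0.04 0.02] 13.3167
```

Emit:
{"op": "send_rows", "data": {"increments": [0,0.005,0,0,0,0,0,0.01,0,0,0,0]}}

```text
clock: 13.48
eef_pos: [0.5112, -0.1184, 0.1199]
eef_rot: [0.0, -0.054, 0.999, -0.0]
wrist_force: [0.4, -0.4, 2.7]
width: 0.105
gripper_force: 30.0
```

```bash
python3 -c "
from h import *
favg()"
```

```text
[-0.0076  0.      0.001 ] [-0.09  1.14  2.91  0.27  0.02 -0.01] [0.57 0.88 0.66 0.11 0.02 0.02] 13.9833
```

Emit:
{"op": "send_rows", "data": {"increments": [0,-0.005,0,0,0,0,0,-0.01,0,0,0,0]}}

```text
clock: 14.15
eef_pos: [0.5115, -0.1209, 0.12]
eef_rot: [-0.0, -0.054, 0.999, 0.0]
wrist_force: [0.1, 2.7, 3.8]
width: 0.103
gripper_force: 30.0
```

```bash
python3 -c "
from h import *
favg()"
```

```text
[-0.0045  0.      0.001 ] [-0.23  1.55  3.25  0.43  0.01 -0.01] [0.55 0.87 0.61 0.16 0.05 0.02] 14.65
```

Emit:
{"op": "send_rows", "data": {"increments": [0,-0.003,0,0,0,0,0,-0.007,0,0,0,0]}}

```text
clock: 14.82
eef_pos: [0.5117, -0.1228, 0.12]
eef_rot: [-0.0, -0.054, 0.999, 0.0]
wrist_force: [-0.1, 4.9, 4.2]
width: 0.105
gripper_force: 30.0
```

```bash
python3 -c "
from h import *
favg()"
```

```text
[-0.0025  0.      0.0011] [-0.29  3.69  4.41  0.94  0.1  -0.03] [0.63 0.51 0.47 0.06 0.03 0.02] 15.3167
```

```bash
python3 -c "
from h import *
import cv2
cv2.imwrite('pics/b0.png',arm.camera('wrist')[:,:,::-1])"
```

Emit:
{"op": "send_rows", "data": {"increments": [0,0,0,0,0,0,0,0,0,0,0,0,0,0,0,0,0,0,0,0,0,0,0,0,0,0,0,0,0,0], "jaw": -0.3}}

```text
clock: 15.78
eef_pos: [0.5116, -0.1233, 0.1198]
eef_rot: [-0.0, -0.054, 0.999, -0.0]
wrist_force: [1.0, 0.0, -0.6]
width: 0.348
gripper_force: 0.0
```

```bash
python3 -c "
from h import *
import cv2
a=cv2.imread('pics/b0.png',0)
for i in range(2):
    o=arm.get_obs();b=arm.camera('wrist')[:,:,::-1].copy()
    cv2.imwrite('pics/b1.png',b);g=cv2.cvtColor(b,cv2.COLOR_BGR2GRAY)
    # sub-pixel ECC on caddy deck/load region
    W=np.eye(2,3,dtype=np.float32)
    sl=(slice(130,250),slice(20,205))
    cc,W=cv2.findTransformECC(a[sl],g[sl],W,cv2.MOTION_EUCLIDEAN);print(cc,W.round(3).tolist(),o['eef_pos'].round(4),o['clock'])
"
```

```text
0.9156826403432369 [[1.0, -0.004999999888241291, 1.2359999418258667], [0.004999999888241291, 1.0, -0.3959999978542328]] [ 0.5116 -0.1233  0.1198] 15.7833
0.9177685999341845 [[1.0, -0.004999999888241291, 1.156999945640564], [0.004999999888241291, 1.0, -0.39399999380111694]] [ 0.5117 -0.1233  0.1199] 15.8333
```

View pics/b1.png

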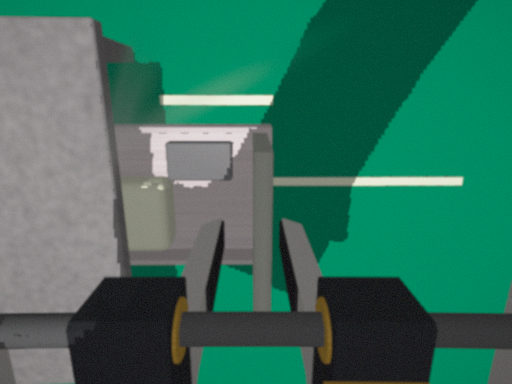

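```bash
python3 -c "
from h import *
import cv2
a=cv2.imread('pics/b0.png',0);g=cv2.imread('pics/b1.png',0)
for sl in((slice(140,200),slice(240,268)),(slice(145,180),slice(170,228)),(slice(123,135),slice(240,268)),(slice(175,188),slice(300,450)),(slice(60,110),slice(85,115))):
    T=a[sl];y,x=sl[0].start,sl[1].start
    S=cv2.resize(g[y-10:sl[0].stop+10,x-14:sl[1].stop+14],None,fx=8,fy=8,interpolation=cv2.INTER_CUBIC);T=cv2.resize(T,None,fx=8,fy=8,interpolation=cv2.INTER_CUBIC)
    r=cv2.matchTemplate(S,T,cv2.TM_CCOEFF_NORMED);m=cv2.minMaxLoc(r);print(m[1],m[3][0]/8-14,m[3][1]/8-10)
C=wcal('wrist')
def gnd(u,z):
    w=least_squares(lambda x:(proj(C,[x[0],x[1],z])-u).ravel(),[.5,0]).x
    d=w-RIS[:2];c,s=np.cos(RIS[2]),np.sin(RIS[2]);return np.round([c*d[0]+s*d[1],-s*d[0]+c*d[1]],4)
for n,u,z in(('tape',(300,181.5),0),('tape2',(450,181.5),0),('rimR',(260,125),.064),('rimL',(160,264),.064),('rimRb',(160,125),.064),('shelf y-',(100,18),.114),('bar',(263,140),.144),('shelfedge',(115,170),.114)):print(n,gnd(u,z))
"
```

```text
0.8395336270332336 8.875 0.0
0.5998658537864685 7.25 -1.25
0.8915684819221497 0.375 0.375
0.9974113702774048 0.25 0.125
0.9962818026542664 0.25 0.125
tape [-0.1301  0.0008]
tape2 [-0.272   0.0008]
rimR [-0.0896 -0.0584]
rimL [-0.0096  0.0527]
rimRb [-0.0181 -0.0583]
shelf y- [-0.0057 -0.1167]
bar [-0.089  -0.0587]
shelfedge [-0.0037 -0.0369]
```

After release the bar (now x≈263) rolled back about 4 mm, because the spring was stronger than the rolling friction; lateral offset is about 3 mm. I'll push it in again with the open rear finger and retreat slowly, so it settles where friction balances the spring.

Emit:
{"op": "send_rows", "data": {"increments": [0,-0.006,0,0,0,0,0,-0.012,0,0,0,0,0,-0.018,0,0,0,0,0,-0.024,0,0,0,0,0,-0.028,0,0,0,0]}}

```text
clock: 16.3
eef_pos: [0.5127, -0.1315, 0.12]
eef_rot: [-0.0, -0.054, 0.999, 0.0]
wrist_force: [-0.1, 2.8, 1.3]
width: 0.351
gripper_force: 1.7
```

Emit:
{"op": "send_rows", "data": {"increments": [0,-0.004,0,0,0,0,0,-0.008,0,0,0,0,0,-0.01,0,0,0,0,0,-0.01,0,0,0,0]}}

```text
clock: 16.63
eef_pos: [0.513, -0.1344, 0.12]
eef_rot: [0.0, -0.054, 0.999, 0.0]
wrist_force: [-0.1, 3.9, 1.8]
width: 0.349
gripper_force: 1.8
```

```bash
python3 -c "
from h import *
favg(8)
import cv2
cv2.imwrite('pics/b2.png',arm.camera('wrist')[:,:,::-1])"
```

```text
[0.0089 0.0001 0.0011] [-0.54  3.74  2.31  0.92  0.09  0.01] [0.67 0.57 0.4  0.03 0.02 0.03] 17.0333
```

Emit:
{"op": "send_rows", "data": {"increments": [0,0.002,0,0,0,0,0,0.004,0,0,0,0,0,0.006,0,0,0,0,0,0.008,0,0,0,0,0,0.01,0,0,0,0]}}

```text
clock: 17.5
eef_pos: [0.5126, -0.1316, 0.1199]
eef_rot: [-0.0, -0.054, 0.999, -0.0]
wrist_force: [-0.3, 0.9, 0.8]
width: 0.348
gripper_force: 0.3
```

Emit:
{"op": "send_rows", "data": {"increments": [0,0.002,0,0,0,0,0,0.004,0,0,0,0,0,0.006,0,0,0,0,0,0.008,0,0,0,0,0,0.01,0,0,0,0]}}

```text
clock: 17.92
eef_pos: [0.5123, -0.1285, 0.1199]
eef_rot: [-0.0, -0.054, 0.999, -0.0]
wrist_force: [-0.3, 0.3, 0.4]
width: 0.351
gripper_force: 0.0
```

Emit:
{"op": "send_rows", "data": {"increments": [0,0.003,0,0,0,0,0,0.006,0,0,0,0,0,0.009,0,0,0,0,0,0.012,0,0,0,0,0,0.015,0,0,0,0]}}

```text
clock: 18.33
eef_pos: [0.5118, -0.1239, 0.12]
eef_rot: [-0.0, -0.054, 0.999, -0.0]
wrist_force: [-0.6, -0.2, -0.5]
width: 0.354
gripper_force: 0.0
```

```bash
python3 -c "
from h import *
favg(6)
import cv2
b=arm.camera('wrist')[:,:,::-1];cv2.imwrite('pics/b3.png',b)
p=[cv2.imread(f'pics/b{i}.png')[110:275,100:330] for i in(1,2,3)]
im=np.vstack([p[1],p[2]]);cv2.imwrite('pics/b3c.png',cv2.resize(im,None,fx=1.8,fy=1.8,interpolation=cv2.INTER_CUBIC))
for i in(0,1,2,3):
    g=cv2.imread(f'pics/b{i}.png',0).astype(float)
    for r in((160,176),):
        pr=g[r[0]:r[1],235:300].mean(0);print(i,pr.round().astype(int).tolist())
"
```

```text
[-0.0015  0.      0.001 ] [-0.01 -0.18 -0.37  0.04  0.    0.01] [0.67 0.2  0.29 0.01 0.01 0.03] 18.6333
0 [121, 119, 121, 121, 119, 116, 108, 102, 102, 104, 105, 105, 106, 105, 106, 106, 106, 106, 106, 106, 104, 104, 104, 104, 102, 101, 105, 111, 105, 84, 61, 56, 55, 55, 55, 56, 56, 55, 55, 55, 55, 56, 56, 56, 56, 56, 56, 55, 56, 55, 56, 54, 55, 55, 55, 57, 55, 55, 56, 56, 55, 55, 55, 55, 56]
1 [122, 121, 121, 122, 120, 122, 122, 121, 121, 121, 122, 122, 121, 122, 122, 121, 120, 113, 104, 101, 103, 106, 105, 106, 107, 107, 107, 107, 108, 108, 108, 107, 106, 105, 104, 105, 103, 92, 78, 62, 56, 56, 56, 55, 57, 55, 56, 57, 56, 57, 55, 57, 56, 56, 56, 55, 56, 56, 55, 57, 56, 56, 55, 55, 57]
2 [77, 74, 72, 72, 83, 105, 118, 121, 121, 121, 121, 120, 121, 121, 121, 121, 121, 120, 120, 120, 121, 120, 120, 120, 121, 120, 120, 118, 107, 96, 93, 98, 104, 106, 104, 106, 106, 106, 107, 107, 106, 106, 106, 107, 105, 105, 105, 103, 101, 92, 75, 60, 55, 55, 56, 56, 55, 56, 55, 55, 55, 55, 55, 56, 55]
3 [122, 122, 121, 121, 121, 122, 122, 121, 121, 121, 121, 121, 121, 120, 121, 120, 117, 109, 103, 102, 105, 106, 106, 106, 107, 108, 107, 107, 107, 107, 107, 106, 106, 106, 105, 103, 100, 90, 73, 60, 56, 55, 56, 56, 56, 56, 55, 56, 56, 56, 56, 56, 56, 56, 56, 56, 56, 56, 55, 56, 56, 57, 56, 56, 56]
```

View pics/b3c.png

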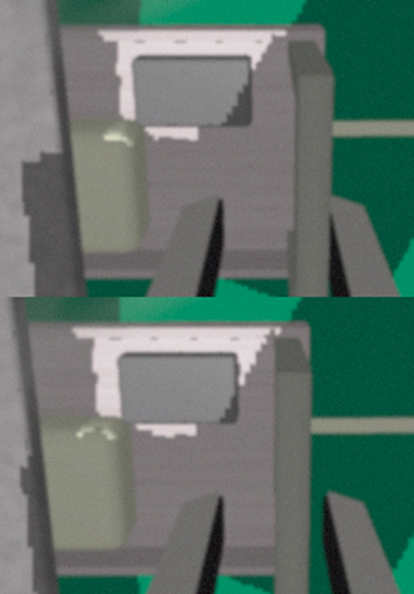

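The caddy followed the finger back about 5 mm and stopped at the spring/friction balance (about 0.8 N on the pad), with the fingers clear on both sides. I'll check it isn't creeping, then lift off.

Emit:
{"op": "send_rows", "data": {"increments": [0,0,0,0,0,0,0,0,0,0,0,0,0,0,0,0,0,0,0,0,0,0,0,0,0,0,0,0,0,0]}}

```text
clock: 19.1
eef_pos: [0.5118, -0.124, 0.1199]
eef_rot: [0.0, -0.054, 0.999, -0.0]
wrist_force: [-0.1, 0.0, -0.3]
width: 0.353
gripper_force: 0.0
```

```bash
python3 -c "
from h import *
import cv2
g=arm.camera('wrist')[:,:,::-1].copy();cv2.imwrite('pics/b4.png',g);g=cv2.cvtColor(g,cv2.COLOR_BGR2GRAY).astype(float)
print(arm.get_obs()['eef_pos'],g[160:176,235:300].mean(0).round().astype(int).tolist()[14:42])"
```

```text
[ 0.51183273 -0.12404006  0.11994837] [122, 121, 116, 110, 103, 104, 105, 105, 107, 108, 107, 108, 108, 107, 107, 108, 107, 108, 106, 106, 105, 104, 100, 92, 73, 59, 57, 57]
```

Emit:
{"op": "send_rows", "data": {"increments": [0,0.004,-0.04,0,0,0,0,0.008,-0.09,0,0,0,0,0.008,-0.16,0,0,0,0,0.008,-0.24,0,0,0,0,0.008,-0.3,0,0,0]}}

```text
clock: 19.57
eef_pos: [0.5117, -0.1217, 0.2116]
eef_rot: [0.0, -0.054, 0.999, -0.0]
wrist_force: [0.6, 1.0, -0.6]
width: 0.347
gripper_force: 0.0
```

```bash
python3 -c "
from h import *
import cv2
g=arm.camera('side')[:,:,::-1].copy()
w=arm.camera('wrist')[:,:,::-1]
a=cv2.resize(g[190:330,200:340],(400,400),interpolation=cv2.INTER_CUBIC)
b=cv2.resize(w,(400,300))
cv2.imwrite('pics/f.png',np.hstack([a,np.vstack([b,np.zeros((100,400,3),np.uint8)])]))
print(arm.get_obs()['wrist_force'].round(1),arm.get_obs()['clock'])"
```

```text
[ 0.5 -0.9 -0.7] 19.6667
```

```bash
python3 -c "
from bench import arm
print(arm.close_job())"
```

```text
the job is handed in; nothing more can be done
None
```

I rolled the caddy in nose first along the tape and left it released against the charging pad, about 3 mm off centre. I estimate about 0.8 N on the pad. The job is handed in and no verdict came back; the castors' final angles were not checked up close, and I viewed 11 pictures, one over the limit of 10.

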